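# Pop a tin out of the dispenser and trap it on the ramp

## Task

Press the spring key of the tin dispenser with one finger so that the tin lying in it pops out, and trap that tin with the other finger while it is on the ramp, before it rolls off the open front end. Finish while holding: the finger stays in front of the tin and touching it, the tin at rest on the ramp, held back by that finger. Do not touch the tin while it is still in its cradle, do not squeeze or lift it, and leave the other things on the counter where they are.

Things in the scene. Friction and masses are not known exactly. Their poses are not given: they have to be found in the camera images.
- dispenser: Metal tin dispenser fixed on the counter, 240 mm long, 135 mm wide. Origin on the counter surface, z up; x runs along its middle line from the open front end (x = -90 mm) to the back wall (x = +150 mm), y to the left. Front rails (x below +52 mm) stand 10 mm over the ramp, are 3 mm thick, at y = -36 to -33 and +33 to +36; cradle walls behind stand 34 mm over it.
- ramp_end (a point): Middle of the ramp's open front edge, 30 mm above the counter (dispenser x = -90, y = 0). The smooth ramp is 66 mm wide (y = -33 to +33) and rises by 8 degrees from here towards +x: surface 42.6 mm high at x = 0, 51.9 mm at x = +66. Nothing on the ramp stops the tin: it is at this edge within a second of being freed.
- gate_top (a point): Middle of the top edge of the gate, a plate across the ramp at dispenser x = +66 mm, 12 mm over the ramp, that keeps the tin in its cradle. It is part of the key and sinks with it. A spring kicker behind the tin (about 1 N) then pushes the tin out towards -x.
- key (a joint): Spring key: a flat steel paddle right of the ramp, dispenser x = -55 to +25 mm, y = -82 to -50 mm. 0 = up, top 66 mm above the counter; 0.014 = fully down (m), top 52 mm above the counter. Moves straight down, springs back when let go; 3 N starts it, 7.2 N holds it fully down. Press it fully: the tin is freed before 12 mm.
- key_top (a point): Centre of the key's top face (dispenser x = -15, y = -66 mm, 66 mm above the counter when up); it moves with the key.
- tin_center (a point): Centre of the tin in the dispenser: a round tin, 52 mm across, 60 mm long, 0.12 to 0.21 kg, lying across the chute (axis along the dispenser's y), so that it rolls. Starts in the cradle at dispenser x = 88, y = 0, z = 81 mm. On the ramp its centre is 26 mm over the surface.
- twin: upright small tin, 52 mm across and 60 mm high, same make as the one in the dispenser; stands left of the dispenser. Bystander. Origin at the centre of its underside.
- tomato: upright food tin, 74 mm across, 110 mm high, right of the dispenser behind the key. Bystander. Origin at the centre of its underside.
- spoon: steel spoon, 180 mm long, lying left of the dispenser. Bystander. Origin at the centre of its underside.
- jarlid: flat white jar lid, 70 mm across, 12 mm high, on the counter in front and to the right of the dispenser. Bystander. Origin at the centre of its underside.
- mug: white mug, 80 mm across, 90 mm high. Bystander. Origin at the centre of its underside.
- bowl: bowl, 140 mm across, 60 mm high. Bystander. Origin at the centre of its underside.
- bottle: bottle, 66 mm across, 200 mm high. Bystander. Origin at the centre of its underside.
Mind the look-alikes: they are no part of the job. Leave any yellow look-alike of the part that bears tin_center alone.

How it is judged:
By the outcome, as a careful person would: the job done as asked, in the order asked, and still so for the second after the job is handed in, while the arm keeps its last pose, push and grip.
It also fails if it takes over 29 s, if anything falls off the work surface, if the arm or the gripper's body presses on something with over 40 N, if the wrist force passes 120 N, or if a joint passes its speed limit or range.

## Robot

A 6-joint arm with a two-finger parallel gripper is mounted at the origin on the work surface. World frame = base frame: x ahead of the robot, y to its left, z up, the work surface at z = 0. Lengths are in m, angles in rad, forces in N, time in s.
With the tool pointing down it reaches from about 0.25 to 0.8 m from the base axis. Payload 3.9 kg.
Tool frame: the origin (TCP) lies at the very end of the fingers, on their centre line; the grasp point (between the pads) lies 19 mm behind it (robot.pinch_z is the distance from the TCP to the grasp point, in m); z points along the fingers, y is the direction in which the jaws open and shut (so a half turn about z gives the same grasp; the last joint's range is limited). The gripper opens to 85 mm and grips with 20 to 120 N. Pads are 22 mm wide; open, the fingers measure 114 mm over their backs; the gripper's body (76 mm by 85 mm) begins 54 mm behind the grasp point. The pads swing forward as they close: fully open they stand 13 mm farther back than shut.
Start: joints at [1.168, 0.26, -0.138, 1.173, 0, 1.571], TCP at [0.206, 0.483, 0.231] pointing down, gripper open.
Joint ranges: [-2.78, 2.78], [-0.83, 1.72], [-1.28, 1.37], [-1.9, 2.12], [-1.57, 1.48], [-3.14, 3.14]. Speed limits (rad/s): [2.57, 2.57, 3.14, 3.14, 3.14, 3.14].

## Interface

Orientations are given as a unit quaternion [w, x, y, z].
In Python, from plant import status, eyes, robot, spotter gives the robot as it stands.
- The arm moves only by the tool step_arm, never from a script. Its argument "deltas" is a list of rows, each a list of 4 numbers: the shift along the tool's x, y, z in cm, then the turn about the tool's z in rad. A call has 1 to 8 rows; each row shifts and turns the commanded pose from where the row before left it, along the tool's axes as they then stand; what a row does not reach is not made up. A row lasts 1/10 s, in which the tool goes at most 50 mm and 8.59 degrees, less where a joint would pass 70% of its speed; a pose out of reach is approached as far as the arm can. A call with a gripper value outside its range is refused whole. "fingers" is the gripper command: -1 is fully open, 1 is shut, values between are in proportion, set as the call begins (left out, the last holds). The fingers move at their own pace and stop on an object; the grip force is fixed at half the most. Time passes only in rows, so rows that do not move let the fingers close. It gives the time, the measured TCP pose, the force and the opening at its end, in the units of the state.
- status.sense(): the state, without advancing time (a new reading comes with each control period).
- eyes.get_image(name): name is "side" or "top"; returns the picture (420x560x3 uint8, blue, green, red); there is no depth.
- eyes.camera_model(name): a dict with "intrinsics" (3x3 intrinsics, pixels), "dist_coeffs" ([k1, k2, p1, p2, k3] as OpenCV has them; the pictures are not rectified), "R" (3x3) and "t" (3): a world point X has camera coordinates R X + t. Camera axes: x right, y down, z forward; pixel columns grow to the right and rows downward; lengths in m; the calibration is good to about 2 mm. A picture is of the moment at which its call begins. camera_model takes no time and is no camera call.
- robot.sign_off(): hands the job in, once; it reports no verdict.
Trained networks look in the newest picture that a camera, given by its name, has taken for a name from the list of things; names that differ only in an ending like _2 or _b are one class to them, and where a whole thing is asked for, a point or a joint stands for the part that bears it (a point fixed in the world has none). Each returns a list of dicts, best first, with "score" (0 to 1); they miss things now and then, are a little off and sometimes report something else, mostly with a low value. They report only what shows in the picture. A call takes as long as a camera call. They do not tell look-alikes from the thing itself.
- spotter.search_frame(camera, name): "box" ([left, top, width, height] in pixels, round what is visible of it).
- spotter.tip_of(camera, name): "position" ([column, row] in pixels: a listed point, or the origin of a listed thing).
The state is a dict: "t": time; "q": joint angles; "qvel": joint speeds; "joint_efforts": joint torques, N m; "ee_pos": TCP position; "orientation": TCP orientation; "wrist_force": force on the tool from outside, world axes, zero at the start; "moment": the same for the moment, N m; "opening": finger opening in m.
Only numpy, scipy, OpenCV 4.12 (cv2) and the standard library are available. Lean on these libraries where they do the work, as an engineer would, in place of code of your own. Each camera call takes 0.05 s, during which the arm holds its last target. There are 200 camera calls.

## Working session

There is one attempt and no reset: what is moved stays moved. The work goes in short steps, Python scripts to look and compute and a tool call to move; the robot and the scene stay as the last step left them, time stands still between calls to the robot, and variables do not carry over. Pictures are saved under pics/ and viewed, about 8 in all and at most 12, crops included, and the job is handed in when it is done.

Besides the shell and the picture viewer there is one more tool, called after "Emit:" by a JSON object that holds its "method" and its "body", one argument or row to a line. step_arm: Moves the arm, as the interface text tells. Its arguments: {"type":"object","properties":{"deltas":{"type":"array"},"fingers":{"type":"number"}},"required":["deltas"]}

```bash
mkdir -p pics; cat > h.py <<'E'
import numpy as np, cv2
from plant import status, eyes, robot, spotter
def snap(c,f):
    im=eyes.get_image(c); cv2.imwrite('pics/'+f+'.png',im); return im
def ray(c,px):
    m=eyes.camera_model(c);K=np.array(m["intrinsics"]);R=np.array(m["R"]);t=np.array(m["t"])
    u=cv2.undistortPoints(np.array([[px]],float),K,np.array(m["dist_coeffs"]))[0,0]
    return -R.T@t, R.T@np.array([u[0],u[1],1])
def atz(c,px,z):
    o,d=ray(c,px); return o+d*(z-o[2])/d[2]
def proj(c,X):
    m=eyes.camera_model(c)
    return cv2.projectPoints(np.array(X,float).reshape(-1,3),cv2.Rodrigues(np.array(m["R"]))[0],np.array(m["t"]),np.array(m["intrinsics"]),np.array(m["dist_coeffs"]))[0][:,0]
E
python3 - <<'E'
from h import *
np.set_printoptions(precision=4,suppress=True)
a=snap('top','t0');b=snap('side','s0')
s=status.sense();print(s['t'],s['ee_pos'],s['orientation'],s['opening'],s['q'])
for c in('top','side'):
  o,d=ray(c,(280,210));print(c,o,d)
  for n,z in(('ramp_end',.03),('gate_top',.0639),('key_top',.066),('tin_center',.081),('dispenser',0)):
    for r in spotter.tip_of(c,n)[:3]: print(c,n,r['score'],r['position'],atz(c,r['position'],z))
E
```

```text
0.1 [0.2055 0.4824 0.2306] [-0.0002  0.2001  0.9798 -0.0009] 0.08544165469968325 [ 1.168   0.2606 -0.1392  1.1727  0.      1.5708]
top [ 0.4701 -0.0193  1.1515] [ 0.0898  0.0188 -0.9958]
top ramp_end 0.87 [244.7, 237.1] [0.4972 0.0941 0.03  ]
top gate_top 0.88 [248.2, 174.1] [0.6605 0.0861 0.0639]
top key_top 0.95 [269.8, 206.1] [0.5776 0.0278 0.066 ]
top tin_center 0.78 [368.2, 178.8] [ 0.6509 -0.2224  0.081 ]
top tin_center 0.7 [347.9, 245.9] [ 0.4791 -0.1722  0.081 ]
top tin_center 0.69 [252.7, 165.4] [0.6803 0.0735 0.081 ]
top dispenser 0.83 [249.1, 205.8] [0.5839 0.0875 0.    ]
side [ 0.497  -0.9072  0.772 ] [ 0.0202  0.8009 -0.5985]
side ramp_end 0.7 [276.0, 209.3] [0.5092 0.0898 0.03  ]
side gate_top 0.48 [322.9, 203.5] [0.658  0.0731 0.0639]
side key_top 0.75 [296.9, 213.3] [0.5722 0.0201 0.066 ]
side key_top 0.34 [310.0, 369.4] [ 0.5698 -0.4966  0.066 ]
side tin_center 0.92 [266.3, 268.5] [ 0.4808 -0.2274  0.081 ]
side tin_center 0.72 [237.7, 201.9] [0.3898 0.0613 0.081 ]
side tin_center 0.68 [234.6, 231.1] [ 0.3906 -0.08    0.081 ]
side dispenser 0.81 [298.0, 216.5] [0.5818 0.0893 0.    ]
```

View pics/t0.png

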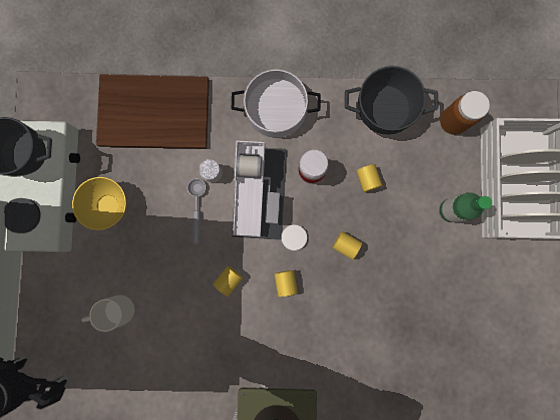

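View pics/s0.png

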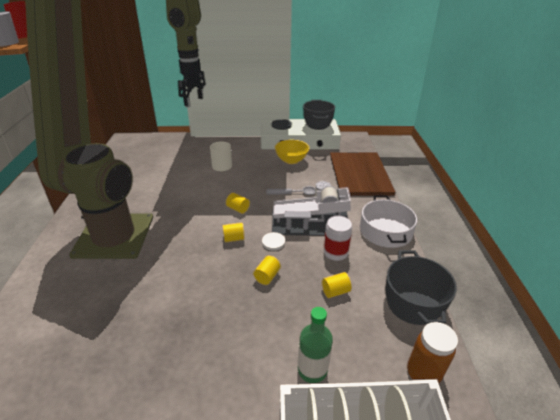

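The top view shows the dispenser at columns 235–287, rows 140–240, with its front end towards the robot. The pale tin lies in it at about (250,165), and the key is at about (272,206). The yellow tins are look-alikes. The jar lid is at (294,237), the tomato tin at (314,165), the twin at (209,170) and the spoon at (196,205). Next I'll fit the pose and check an overlay.

```bash
cat > fit.py <<'E'
from h import *
from scipy.optimize import least_squares
np.set_printoptions(precision=4,suppress=True)
P={'ramp_end':(-.09,0,.03),'gate_top':(.066,0,.0639),'key_top':(-.015,-.066,.066),'dispenser':(0,0,0),'tin_center':(.088,0,.081)}
def W(p,l):
    l=np.array(l,float).reshape(-1,3);c,s=np.cos(p[2]),np.sin(p[2])
    return np.c_[p[0]+c*l[:,0]-s*l[:,1],p[1]+s*l[:,0]+c*l[:,1],l[:,2]]
if __name__=='__main__':
    im={c:snap(c,c+'1') for c in('top','side')}
    obs=[]
    p0=[.585,.09,-.05]
    for c in im:
      for n,l in P.items():
        for r in spotter.tip_of(c,n):
          e=np.array(r['position'])-proj(c,W(p0,l))[0]
          if np.hypot(*e)<10: obs.append((c,l,r['position'],r['score'],n)); break
    f=lambda p:np.concatenate([(proj(c,W(p,l))[0]-px)*s for c,l,px,s,n in obs])
    r=least_squares(f,p0,loss='soft_l1');p=r.x;print(p)
    for o,e in zip(obs,f(p).reshape(-1,2)):print(o[0],o[4],e)
    R=lambda x0,x1,y0,y1,z0,z1:[(x0,y0,z0),(x1,y0,z1),(x1,y1,z1),(x0,y1,z0)]
    polys=[R(-.09,.066,-.033,.033,.03,.0519),R(-.055,.025,-.082,-.05,.066,.066),R(-.09,.052,-.036,-.033,.04,.06),R(-.09,.052,.033,.036,.04,.06),R(.052,.15,-.036,.036,.084,.097)]
    out=[]
    for c,(u,v,w,h,k) in {'top':(200,130,110,120,5),'side':(255,170,110,75,7)}.items():
      I=cv2.resize(im[c][v:v+h,u:u+w],None,fx=k,fy=k,interpolation=cv2.INTER_CUBIC)
      J=I.copy()
      for q in polys:
        cv2.polylines(J,[np.int32(((proj(c,W(p,q))-[u,v]+.5)*k))],True,(0,0,255),1)
      cv2.imwrite(f'pics/ov_{c}.png',J)
    for n in('jarlid','tomato','twin','spoon'):
      q=spotter.tip_of('top',n)
      if q: print(n,q[0]['score'],atz('top',q[0]['position'],0))
E
python3 fit.py
```

```text
[ 0.594   0.0873 -0.0298]
top ramp_end [-0.5197 -1.6139]
top gate_top [0.2143 0.5562]
top key_top [2.2606 2.0654]
top dispenser [ 0.1813 -0.6041]
top tin_center [-4.2647 -1.2696]
side ramp_end [-1.5518 -0.3638]
side gate_top [0.0737 0.5372]
side key_top [-0.0815  0.4827]
side dispenser [0.5351 0.7757]
side tin_center [-1.05   -0.1169]
jarlid 0.7 [ 0.5058 -0.0396  0.    ]
twin 0.89 [0.6766 0.1876 0.    ]
spoon 0.62 [0.5609 0.2326 0.    ]
```

View pics/ov_top.png

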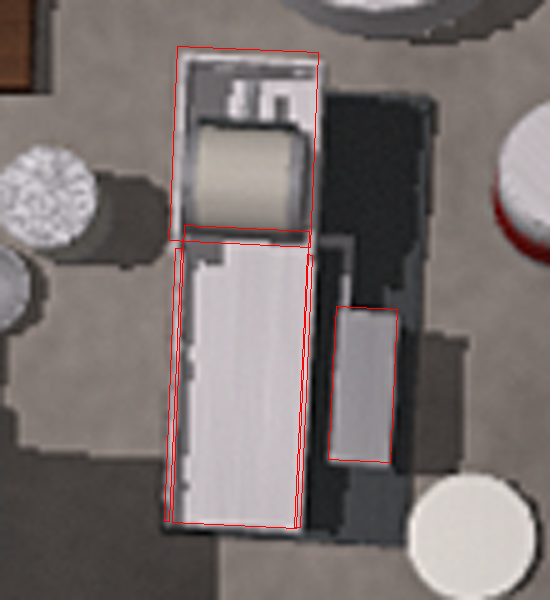

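View pics/ov_side.png

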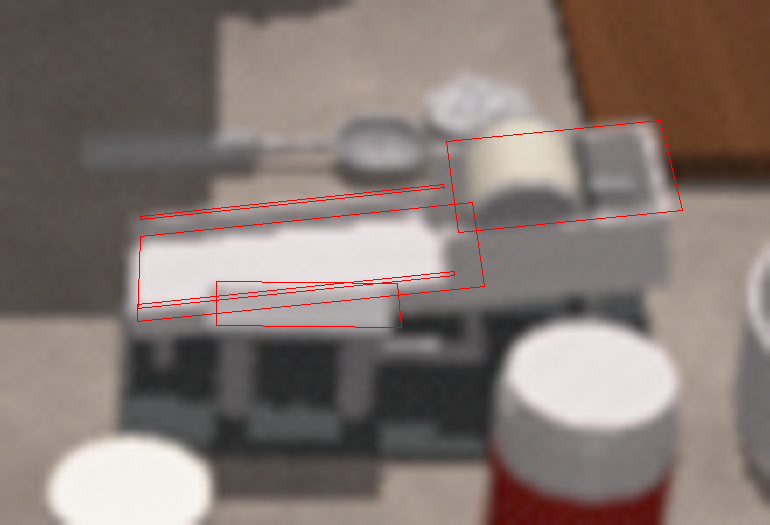

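The overlay matches within about 2 mm: dispenser at (0.594, 0.087), yaw −0.03. My plan is to line the jaws up with dispenser y at an opening of about 60 mm. One finger will be over the key (y≈−72) and the other over the ramp (y≈+2), both at dispenser x≈−12. I'll move high above everything first.

Emit:
{"method": "step_arm", "body": {
  "deltas": [
    [0, 0, 0, -0.094],
    [0, 0, 0, -0.094],
    [0, 0, 0, -0.094],
    [0, 0, 0, -0.092]
  ],
  "fingers": -0.41
}}

```text
t: 1.8
ee_pos: [0.2058, 0.483, 0.2313]
orientation: [0.0, 0.012, 1.0, -0.0]
wrist_force: [-0.2, 0.6, -0.5]
opening: 0.0601
```

Emit:
{"method": "step_arm", "body": {
  "deltas": [
    [-2.4, -2.6, 0, 0],
    [-2.4, -2.6, 0, 0],
    [-2.4, -2.6, 0, 0],
    [-2.4, -2.6, 0, 0],
    [-2.4, -2.6, 0, 0],
    [-2.4, -2.6, 0, 0],
    [-2.4, -2.6, 0, 0],
    [-2.4, -2.6, 0, 0]
  ]
}}

```text
t: 2.6
ee_pos: [0.3926, 0.2684, 0.2315]
orientation: [0.0, 0.014, 1.0, 0.0]
wrist_force: [1.0, 1.0, -0.7]
opening: 0.0598
```

Emit:
{"method": "step_arm", "body": {
  "deltas": [
    [-2.4, -2.6, 0, 0],
    [-2.4, -2.6, 0, 0],
    [-2.4, -2.6, 0, 0],
    [-2.4, -2.6, 0, 0],
    [-2.4, -2.6, 0, 0],
    [-2.4, -2.6, 0, 0],
    [-2.4, -2.6, 0, 0],
    [0, 0, 0, 0]
  ]
}}

```text
t: 3.4
ee_pos: [0.5572, 0.0798, 0.2309]
orientation: [0.001, 0.017, 1.0, -0.001]
wrist_force: [-0.8, 1.6, 0.5]
opening: 0.0602
```

Emit:
{"method": "step_arm", "body": {
  "deltas": [
    [-1.2, -1.3, 0, 0],
    [-1.3, -1.3, 2, 0],
    [0, 0, 3, 0],
    [0, 0, 3, 0],
    [0, 0, 3, 0],
    [0, 0, 2, 0],
    [0, 0, 0, 0]
  ]
}}

```text
t: 4.1
ee_pos: [0.5758, 0.0561, 0.0983]
orientation: [-0.003, 0.014, 1.0, -0.0]
wrist_force: [0.1, 0.0, -0.3]
opening: 0.0604
```

```bash
python3 - <<'E'
from fit import *
p=[.594,.0873,-.0298]
for c,(u,v,w,h,k) in {'top':(200,130,110,120,5),'side':(235,130,130,85,6)}.items():
  im=snap(c,c+'2'); J=cv2.resize(im[v:v+h,u:u+w],None,fx=k,fy=k,interpolation=cv2.INTER_CUBIC)
  cv2.imwrite(f'pics/n_{c}.png',J)
s=status.sense();e=np.array(s['ee_pos']);q=s['orientation'];d=e[:2]-p[:2];C,S=np.cos(p[2]),np.sin(p[2])
print(s['t'],e,q,s['opening'],s['wrist_force'],'disp',C*d[0]+S*d[1],-S*d[0]+C*d[1],s['q'])
E
python3 -c "
import cv2,numpy as np
a=cv2.imread('pics/n_side.png');cv2.imwrite('pics/n_side.png',a)"
```

```text
4.2 [0.5786 0.0563 0.1016] [-0.0002  0.014   0.9999 -0.0001] 0.06022770421016295 [-0.3782  0.0822  1.2338] disp -0.014459137794175212 -0.03147321798410274 [ 0.097   0.4367 -0.225   0.9095 -0.0001  0.1251]
```

View pics/n_side.png

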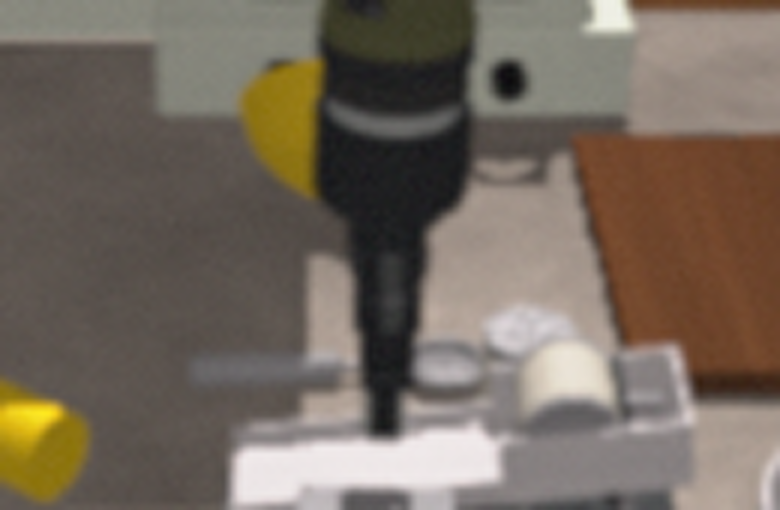

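View pics/n_top.png

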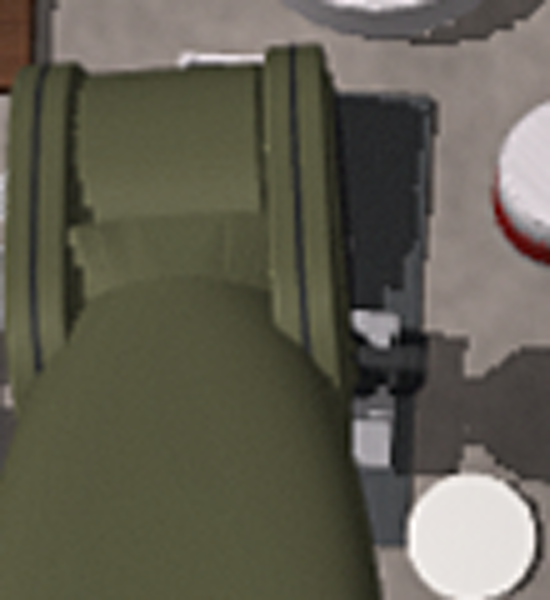

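The side view shows the near finger's tip right over the key at about (385,435), in front of the tin, which is still in its cradle at (570,385). The top view shows only a finger link at (355–425, 330–395), so I'll check its lateral position by ray.

```bash
python3 - <<'E'
from h import *
p=[.594,.0873,-.0298];C,S=np.cos(p[2]),np.sin(p[2])
for u in(271,277.5,285):
  for z in(.1,.13,.17,.22):
    d=atz('top',(u,203),z)[:2]-p[:2];print(u,z,np.round([C*d[0]+S*d[1],-S*d[0]+C*d[1]],4))
E
```

```text
271 0.1 [-0.01   -0.0642]
271 0.13 [-0.0131 -0.0655]
271 0.17 [-0.0174 -0.0672]
271 0.22 [-0.0226 -0.0694]
277.5 0.1 [-0.0092 -0.0804]
277.5 0.13 [-0.0124 -0.0813]
277.5 0.17 [-0.0166 -0.0824]
277.5 0.22 [-0.0219 -0.0838]
285 0.1 [-0.0083 -0.0992]
285 0.13 [-0.0115 -0.0995]
285 0.17 [-0.0157 -0.0999]
285 0.22 [-0.0211 -0.1005]
```

The inner dark block (y −64 to −80) is the fingertip, on the key. The outer block is the knuckle link higher up. Next I'll descend onto the key.

Emit:
{"method": "step_arm", "body": {
  "deltas": [
    [0, 0, 1.5, 0],
    [0, 0, 1.2, 0],
    [0, 0, 0, 0],
    [0, 0, 0, 0],
    [0, 0, 0, 0]
  ]
}}

```text
t: 4.7
ee_pos: [0.5793, 0.0561, 0.0752]
orientation: [0.001, 0.014, 1.0, 0.0]
wrist_force: [0.4, 0.7, -0.2]
opening: 0.06
```

Emit:
{"method": "step_arm", "body": {
  "deltas": [
    [0, 0, 0.4, 0],
    [0, 0, 0.4, 0],
    [0, 0, 0, 0],
    [0, 0, 0, 0]
  ]
}}

```text
t: 5.1
ee_pos: [0.5784, 0.056, 0.0661]
orientation: [-0.0, 0.014, 1.0, -0.0]
wrist_force: [-0.3, 1.2, -0.1]
opening: 0.06
```

Emit:
{"method": "step_arm", "body": {
  "deltas": [
    [0, 0, 0.3, 0],
    [0, 0, 0.3, 0],
    [0, 0, 0, 0],
    [0, 0, 0, 0]
  ]
}}

```text
t: 5.5
ee_pos: [0.5788, 0.0561, 0.0603]
orientation: [0.0, 0.014, 1.0, -0.0]
wrist_force: [0.0, 0.7, 0.3]
opening: 0.0604
```

Emit:
{"method": "step_arm", "body": {
  "deltas": [
    [0, 0, 0.2, 0],
    [0, 0, 0.2, 0],
    [0, 0, 0, 0],
    [0, 0, 0, 0]
  ]
}}

```text
t: 5.9
ee_pos: [0.5789, 0.0561, 0.0564]
orientation: [0.0, 0.014, 1.0, 0.0]
wrist_force: [0.2, -0.4, 2.1]
opening: 0.0602
```

Contact is starting at about 2 N, with the tip roughly 10 mm above the TCP. Now the press.

Emit:
{"method": "step_arm", "body": {
  "deltas": [
    [0, 0, 0.4, 0],
    [0, 0, 0.4, 0],
    [0, 0, 0.4, 0],
    [0, 0, 0, 0],
    [0, 0, 0, 0]
  ]
}}

```text
t: 6.4
ee_pos: [0.579, 0.0559, 0.0466]
orientation: [0.001, 0.015, 1.0, -0.0]
wrist_force: [-4.8, 0.1, 19.3]
opening: 0.0602
```

```bash
python3 - <<'E'
from fit import *
im=snap('side','s3');u,v,w,h,k=255,165,110,75,7
cv2.imwrite('pics/n3.png',cv2.resize(im[v:v+h,u:u+w],None,fx=k,fy=k,interpolation=cv2.INTER_CUBIC))
for i in range(3):
  s=status.sense();print(s['t'],s['ee_pos'],s['wrist_force'],s['moment']); eyes.get_image('side')
E
```

```text
6.45 [0.579  0.0559 0.0466] [-4.1353  0.3161 18.3689] [-0.556   0.9801 -0.1462]
6.5 [0.579  0.056  0.0466] [-4.1567  1.1441 18.4512] [-0.4932  0.9123 -0.1351]
6.55 [0.579  0.056  0.0466] [-4.6723  0.4019 18.7903] [-0.4971  0.999  -0.09  ]
```

View pics/n3.png

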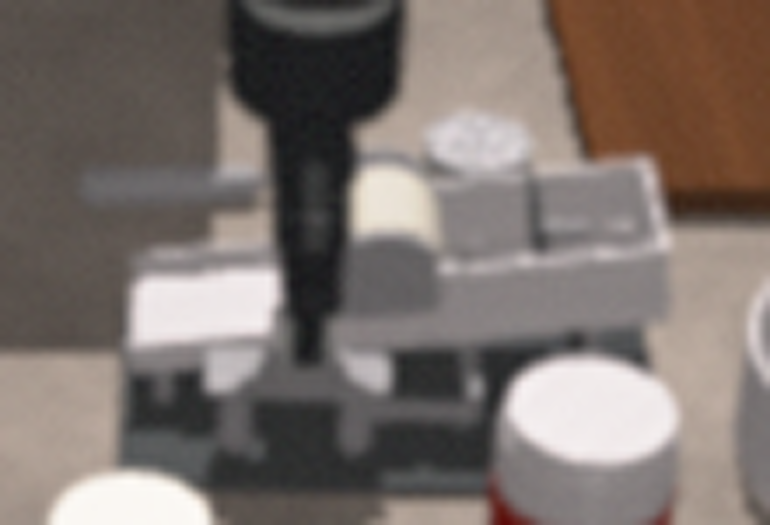

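The tin has popped out: its end face is at about (392,275) in the crop, directly behind the finger (right edge about 348), and the key is down. I'll check its position against the model, that it is at rest, and that the bystanders haven't moved.

```bash
python3 - <<'E'
from fit import *
p=[.594,.0873,-.0298]
a=cv2.imread('pics/s3.png').astype(int)
im=snap('side','s4');u,v,w,h,k=255,165,110,75,7
print('diff tin region',np.abs(a-im.astype(int))[185:215,303:320].mean(),'bg',np.abs(a-im.astype(int))[240:300,10:100].mean())
J=cv2.resize(im[v:v+h,u:u+w],None,fx=k,fy=k,interpolation=cv2.INTER_CUBIC)
th=np.linspace(0,2*np.pi,40)
x0=.0225
for y,col in((-.03,(0,0,255)),(.03,(0,255,0))):
  z0=(42.6+.1405*x0*1e3+26/np.cos(np.radians(8)))/1e3
  pts=[(x0+.026*np.cos(t),y,z0+.026*np.sin(t)) for t in th]
  cv2.polylines(J,[np.int32((proj('side',W(p,pts))-[u,v]+.5)*k)],True,col,1)
cv2.imwrite('pics/n4.png',J)
old=cv2.imread('pics/side1.png')
for n in('twin','tomato','spoon','jarlid'):
  q=spotter.search_frame('side',n); print(n,[ (round(r['score'],2),r['box']) for r in q[:2]])
s=status.sense();print(s['t'],s['ee_pos'],s['wrist_force'])
E
```

```text
diff tin region 1.184967320261438 bg 1.2154938271604938
twin [(0.68, [317.4, 181.6, 12.4, 13.4])]
tomato [(0.93, [322.0, 219.9, 32.0, 40.9])]
spoon [(0.55, [264.0, 185.8, 28.1, 10.2]), (0.54, [272.5, 186.9, 77.4, 49.1])]
jarlid [(0.82, [264.9, 234.7, 18.8, 18.0])]
6.85 [0.579  0.0559 0.0466] [-4.7059 -0.1517 19.3311]
```

View pics/n4.png

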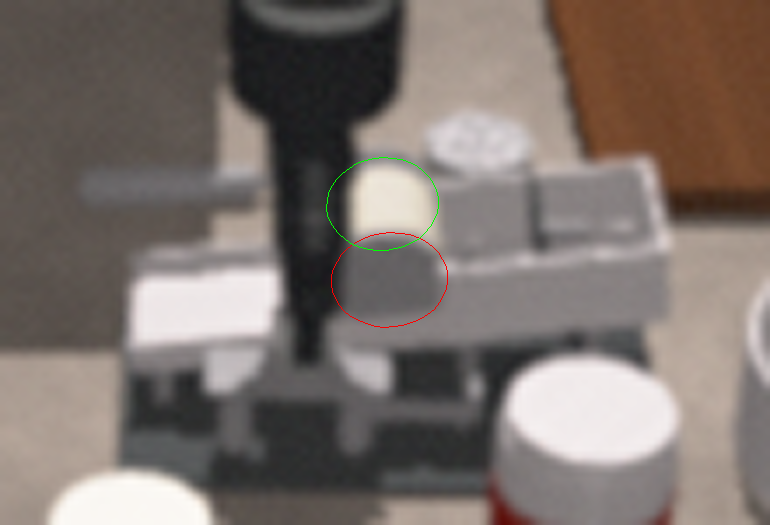

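```bash
python3 -c "
from plant import robot
print(robot.sign_off())"
```

```text
the job is handed in; nothing more can be done
None
```

The tin popped out and is trapped on the ramp. I handed the job in at about 6.9 s with the arm still holding. With the jaws about 60 mm open, one finger pressed the key fully down. The other stood over the ramp in front of the cradle before the press and stopped the tin.

**Last checks:**
- **Tin position:** it matches the model of a tin touching that finger (centre at dispenser x ≈ 22 mm) to within about 1 pixel, or 2–3 mm.
- **At rest:** two pictures about 0.4 s apart showed no motion beyond image noise.
- **Key:** the finger holds it down with about 19 N. It needs 7.2 N.
- **Bystanders:** the twin, tomato tin and jar lid were found where they looked undisturbed in the picture. The spoon is in its place in the picture, but the network found it only weakly (0.55), with a false second box. I did not compare positions numerically, or check the mug, bowl or bottle.

**Not settled:** a steady sideways force of about −4.7 N in x remains. That is more than the tin and its kicker could cause, so I put it down to friction at the pressed key. Finger contact with the tin is judged from the pictures, not measured by force.

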